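Put the dough scraper away in its slotted block

ROBOT

A 6-joint arm with a two-finger parallel gripper is mounted at the origin on a cart in front of the work surface, level with it; the furniture and walls round the work are solid. World frame = base frame: x ahead of the robot, y to its left, z up, the work surface at z = 0. Lengths are in m, angles in rad, forces in N, time in s.
With the tool pointing down it reaches from about 0.35 to 0.875 m from the base axis. Payload 4.2 kg.
Tool frame: the origin (TCP) lies between the finger pads; the fingertips stand 22 mm ahead of it and the grasp point (between the pads) lies 3 mm ahead of it; z points along the fingers, y is the line along which they close (so a half turn about z gives the same grasp; the last joint's range is limited). The gripper opens to 85 mm and grips with 20 to 120 N. Pads are 22 mm wide; open, the fingers measure 114 mm over their backs; the gripper's body (76 mm by 85 mm) begins 54 mm behind the grasp point. The pads swing forward as they close: fully open they stand 13 mm farther back than shut.
Start: joints at [-1.033, 0.385, 0.008, 0, -1.194, -0.259], TCP at [0.172, -0.601, 0.253] pointing down, gripper open.
Joint ranges: [-3.14, 3.14], [-1.21, 2.06], [-1.07, 1.41], [-3.16, 2.05], [-2.99, -0.16], [-3.1, 3.1]. Speed limits (rad/s): [2.79, 2.79, 3.14, 3.14, 3.14, 3.14].

INTERFACE

Orientations are given as a rotation vector (axis times angle).
In Python, from station import manip gives the robot as it stands. The module is installed in compiled form; this text tells all that it offers.
- The arm moves only by the tool apply_moves, never from a script. Its arguments are lists of equal length, an entry for each row: "turn": the turn, a rotation vector about the tool's x, y, z scaled (see below), a list of three; "translation": the shift along the tool's x, y, z scaled (see below), a list of three; "gripper": the opening, from 0 (shut) to 1 (fully open). In form: {"turn": [[rx, ry, rz], ...], "translation": [[x, y, z], ...], "gripper": [gripper, ...]}. A call has exactly 8 rows; each row is the pose to reach, as a shift and turn from the pose commanded when the call began, along the tool's axes at that moment; what a row does not reach only later rows make up. The controller multiplies each number of a shift by 0.1 m and each number of a turn by 120 degrees. A row lasts 1/8 s, in which the tool goes at most 62.5 mm and 10.7 degrees, less where a joint would pass 70% of its speed; a pose out of reach is approached as far as the arm can. A call with a number of a shift or a turn outside -1 to 1 is refused whole. A call with a gripper value outside its range is refused whole. The fingers move at their own pace and stop on an object; "squeeze" is the grip in N (left out, the last holds). Time passes only in rows, so rows that repeat a pose let the fingers close, or fill a call up. It gives the time, the measured TCP pose, the force, the opening and the grip force at its end, in the units of the state.
- manip.sense(): the state, without advancing time (a new reading comes with each control period).
- manip.get_image(name): name is "scene" or "top"; returns the picture (400x640x3 uint8, red, green, blue); there is no depth.
- manip.camera_params(name): a dict with "intrinsics" (3x3 intrinsics, pixels), "camera_from_world" (4x4, takes a point from world to camera coordinates). Camera axes: x right, y down, z forward; pixel columns grow to the right and rows downward; lengths in m; the calibration is good to about 2 mm. A picture is of the moment at which its call begins. camera_params takes no time and is no camera call.
- manip.hand_in(): hands the job in; it is judged then, once.
The state is a dict: "time_s": time; "q": joint angles; "joint_velocities": joint speeds; "joint_torque": joint torques, N m; "eef_pos": TCP position; "ee_rot": TCP orientation; "ft_force": force on the tool from outside, world axes, zero at the start; "wrist_torque": the same for the moment, N m; "grip_width": finger opening in m; "gripper_force": force on a finger pad.
Only numpy, scipy, OpenCV 4.12 (cv2) and the standard library are available. Lean on these libraries where they do the work, as an engineer would, in place of code of your own. Each camera call takes 0.05 s, during which the arm holds its last target. There are 200 camera calls.

TASK

The dough scraper is standing in the wire draining rest. Put it away in the wooden block whose slot is long enough for it: slide the blade edge first down into the slot until it is fully home on the bottom, handle up, and let go. Do not knock over or push aside the shaker, the toothpick glass or the grinders.

Things in the scene. Friction and masses are not known exactly. Their poses are not given: they have to be found in the camera images.
- scraper: Dough scraper, loose, 0.2 kg: flat steel blade 3 mm thick (x), 110 mm wide (y), black bar handle along its top, 120 mm long (y), 22 mm thick (x), 30 mm tall. Origin mid of the blade's lower edge, z up to the handle, which spans 90 to 120 mm above it. Both faces alike. It starts handle up in the draining rest, leaning a few degrees at most; lifting it 60 mm frees it.
- scraper_handle (a point): Centre of the scraper's handle, 105 mm above the blade's lower edge; pinch here from above across the 22 mm thickness (the scraper's x).
- long_block: Wooden block with the long slot, fixed: 70 mm (x) by 150 mm (y), top 84 mm above the worktop. Origin mid of its underside, on the worktop. One vertical slot in its top along its y, centred, 118 mm long, 8 mm wide, 72 mm deep, 4 mm chamfer round the mouth. With the blade on the bottom, 18 mm of it still shows between block and handle.
- long_block_mouth (a point): Middle of the long slot's mouth, level with the block's top, 84 mm above the worktop.
- slot_bottom (a point): Middle of the bottom of the long slot, 12 mm above the worktop; the block's axes.
- short_block: A second wooden block, fixed, the same outside as the first, but its slot is only 60 mm long (8 mm wide), too short for the scraper; to be left empty. Origin in the middle of its underside.
- drain_rest: Draining rest, fixed: steel tray 90 mm (x) by 150 mm (y), 18 mm high, with two wire hoops along its y, 100 mm long, top 63 mm above the worktop, 6 mm apart, the blade standing between them. Origin mid of its underside, y along the hoops. The rest and the two blocks stand side by side in any order, about 33 cm apart.
- cheese_shaker: Small clear shaker with a domed metal top, 44 mm diameter, 90 mm tall, loose bystander between the rest and blocks. Origin at the middle of its underside, z up.
- toothpick_glass: Glass of toothpicks, 62 mm diameter, 72 mm tall, loose bystander between the rest and blocks. Origin at the middle of its underside, z up.
- grinder_light: Spice grinder, pale all over (no black collar), 44 mm diameter, 124 mm tall, loose bystander behind the work. Origin at the middle of its underside, z up.
- grinder_dark: Spice grinder with a black collar under its white cap, 44 mm diameter, 124 mm tall, loose bystander behind the work. Origin at the middle of its underside, z up.
Mind the look-alikes: they are no part of the job. Of the things that look like the scraper, the larger one is meant.

How it is judged:
On the way:
1. the scraper is lifted clear of the draining rest, upright (height (world z) of scraper above 0.066 m and angle between scraper's own z axis and vertical below 0.5 rad), for 0.1 s.
At the end, for the whole second after the job is handed in: The scraper stands at rest, released, in the long slot: the middle of its blade's lower edge within 12 mm sideways of the middle of the slot's bottom and less than 6 mm above it, blade along the slot within 0.1 rad, handle up and upright within 0.13 rad (horizontal distance between scraper and slot_bottom below 0.012 m and z of scraper in the frame of slot_bottom below 0.006 m and angle between the y axis of scraper and the y axis of long_block, either way round below 0.1 rad and angle between scraper's own z axis and vertical below 0.13 rad and linear speed of scraper below 0.02 m/s); the robot touches nothing.
It fails at once if the cheese shaker is pushed more than 30 mm or tipped over (distance of cheese_shaker from where it was at the start of the episode above 0.03 m or angle between cheese_shaker's own z axis and vertical above 0.5 rad).
It fails at once if the toothpick glass is pushed more than 30 mm or tipped over (distance of toothpick_glass from where it was at the start of the episode above 0.03 m or angle between toothpick_glass's own z axis and vertical above 0.5 rad).
It fails at once if the grinder light is pushed more than 30 mm or tipped over (distance of grinder_light from where it was at the start of the episode above 0.03 m or angle between grinder_light's own z axis and vertical above 0.5 rad).
It fails at once if the grinder dark is pushed more than 30 mm or tipped over (distance of grinder_dark from where it was at the start of the episode above 0.03 m or angle between grinder_dark's own z axis and vertical above 0.5 rad).
It also fails if it takes over 43 s, if anything falls off the work surface, if the arm or the gripper's body presses on something with over 40 N, if the wrist force passes 120 N, or if a joint passes its speed limit or range.

## Working session

There is one attempt and no reset: what is moved stays moved. The work goes in short steps, Python scripts to look and compute and a tool call to move; the robot and the scene stay as the last step left them, time stands still between calls to the robot, and variables do not carry over. Pictures are saved under pics/ and viewed, at most 10 in all, crops included, and the job is handed in when it is done.

Besides the shell and the picture viewer there is one more tool, called after "Request:" by a JSON object that holds its "method" and its "body", one argument or row to a line. apply_moves: Moves the arm, as the interface text tells. Shifts and turns lie within -1 to 1; 1 stands for 0.1 m of shift or 120 degrees of turn. Its arguments: {"type":"object","properties":{"turn":{"type":"array","items":{"type":"array","items":{"type":"number","minimum":-1,"maximum":1}}},"translation":{"type":"array","items":{"type":"array","items":{"type":"number","minimum":-1,"maximum":1}}},"gripper":{"type":"array","items":{"type":"number"}},"squeeze":{"type":"number"}},"required":["turn","translation","gripper"]}

```bash
mkdir -p pics
python3 - <<'E'
from station import manip
import cv2,numpy as np
for n in("scene","top"):
    cv2.imwrite(f"pics/{n}0.png",manip.get_image(n)[:,:,::-1])
    p=manip.camera_params(n);print(n,np.round(p["intrinsics"],1).tolist(),np.round(p["camera_from_world"],4).tolist())
s=manip.sense();print(s)
E
```

```text
scene [[382.2, 0.0, 323.5], [0.0, 382.2, 205.6], [0.0, 0.0, 1.0]] [[-0.8784, -0.4776, 0.0157, 0.4856], [-0.2881, 0.5029, -0.8149, 0.2302], [0.3813, -0.7204, -0.5794, 0.9658], [0.0, 0.0, 0.0, 1.0]]
top [[430.4, 0.0, 320.0], [0.0, 430.4, 202.8], [0.0, 0.0, 1.0]] [[0.0446, -0.999, 0.0055, -0.0228], [-0.9759, -0.0447, -0.2134, 0.5896], [0.2135, 0.0041, -0.9769, 1.0988], [0.0, 0.0, 0.0, 1.0]]
{'time_s': 0.1, 'q': array([-1.03339125e+00,  3.85452443e-01,  6.79225611e-03, -4.37353638e-04,
       -1.19402509e+00, -2.58587139e-01]), 'joint_velocities': array([-0.0010353 , -0.00422396,  0.00424531,  0.00270926,  0.00044443,
        0.00124828]), 'joint_torque': array([-1.36653267e-03, -3.93318987e+01,  1.88929135e+01,  4.19800624e+00,
       -2.58291009e-03,  4.70780407e-06]), 'eef_pos': array([ 0.17189352, -0.60040264,  0.25235868]), 'ee_rot': array([ 4.36248203e-01, -3.11079376e+00, -2.98239384e-03]), 'ft_force': array([-0.17223736,  0.36878388, -0.0740642 ]), 'wrist_torque': array([ 0.02944275, -0.02791461, -0.00262895]), 'gripper_force': 0.0, 'grip_width': 0.08558058571629495}
```

View pics/scene0.png

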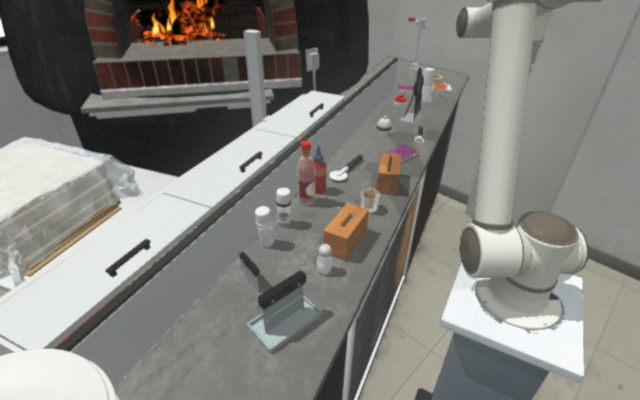

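View pics/top0.png

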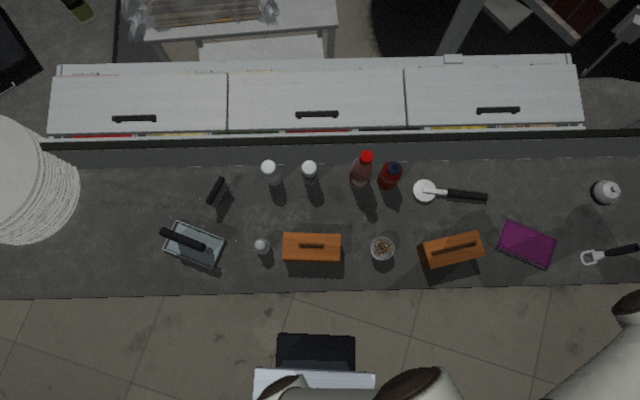

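The top view (640x400) shows two scraper-like things: the handle at (183,240) standing in the tray, and a smaller one lying at (216,190). I choose the one in the tray because it is larger. The blocks are at (312,247) with a short-looking slot and at (453,249) with a longer one. The shaker is at (262,245), the glass at (382,247), and the grinders at (270,168) and (310,170). I'll check these in one close crop.

Run:
```python
import cv2,numpy as np
t=cv2.imread("pics/top0.png");s=cv2.imread("pics/scene0.png")
f=lambda im,x,y,w,h,k:cv2.resize(im[y:y+h,x:x+w],None,fx=k,fy=k,interpolation=cv2.INTER_CUBIC)
a=np.hstack([f(t,150,210,80,60,5),f(t,415,220,80,60,5)])
b=np.hstack([f(t,275,220,80,60,5),f(s,240,265,80,60,5)])
cv2.imwrite("pics/crop.png",np.vstack([a,b]))
```

```text
(no output)
```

View pics/crop.png

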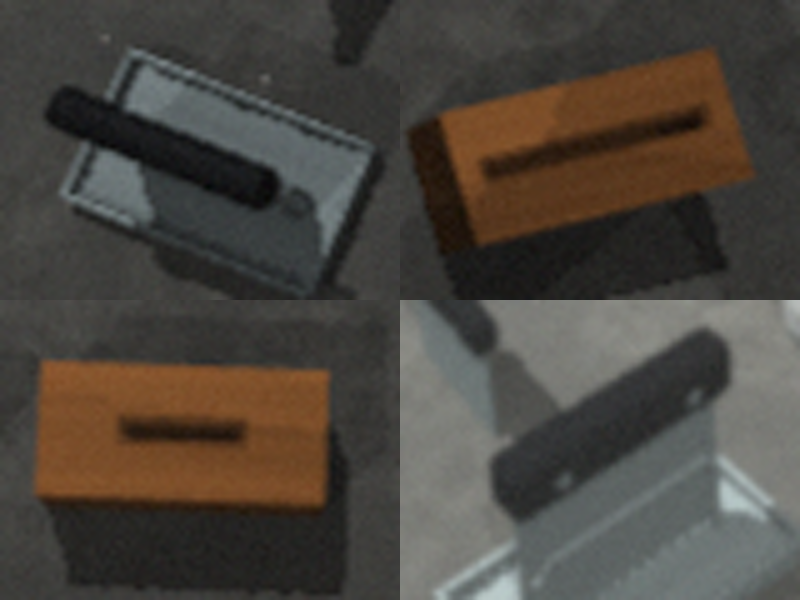

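The crop confirms it: the large scraper stands in the tray, with its handle centre at about (182,239). The long slot is in the right block, from about (512,254) to (556,243), and the left block's slot is short. Next I'll fit poses by silhouette.

```bash
cat > h.py <<'E'
import cv2,numpy as np
from scipy.optimize import minimize
from station import manip
P={n:manip.camera_params(n) for n in("scene","top")}
def proj(n,X):
    T=np.array(P[n]["camera_from_world"]);K=np.array(P[n]["intrinsics"])
    c=np.atleast_2d(X)@T[:3,:3].T+T[:3,3];u=c@K.T;return u[:,:2]/u[:,2:]
def back(n,uv,z):
    T=np.array(P[n]["camera_from_world"]);K=np.array(P[n]["intrinsics"])
    d=T[:3,:3].T@np.linalg.solve(K,[*uv,1]);o=-T[:3,:3].T@T[:3,3];return o+d*(z-o[2])/d[2]
def box(c,yaw,l,roll=0.):
    g=np.array([[i,j,k] for i in(-.5,.5) for j in(-.5,.5) for k in(-.5,.5)])*l
    cy,sy=np.cos(yaw),np.sin(yaw);return g@np.array([[cy,-sy,0],[sy,cy,0],[0,0,1]]).T+c
def blob(mask,uv):
    n,l=cv2.connectedComponents(mask.astype(np.uint8));w=l[max(0,int(uv[1])-3):int(uv[1])+4,max(0,int(uv[0])-3):int(uv[0])+4]
    v=np.bincount(w[w>0]).argmax();return (l==v)
def sil(n,X,S=4):
    h=cv2.convexHull(((proj(n,X)+.5)*S*16).astype(np.int32))
    m=np.zeros((400*S,640*S),np.uint8);cv2.fillConvexPoly(m,h,255,shift=4)
    return cv2.resize(m,(640,400),interpolation=cv2.INTER_AREA)/255.
def fit(masks,f,x0,step):
    cost=lambda p:sum(np.abs(sil(n,f(p))-m).sum()/m.sum() for n,m in masks.items())
    s=np.vstack([x0]+[np.add(x0,e) for e in np.diag(step)])
    r=minimize(cost,x0,method="Nelder-Mead",options=dict(initial_simplex=s,xatol=1e-4,fatol=1e-4));return r.x,r.fun
E
python3 - <<'E'
from h import *
t=cv2.imread("pics/top0.png");s=cv2.imread("pics/scene0.png")
def orange(im):
    h=cv2.cvtColor(im,cv2.COLOR_BGR2HSV);return (h[...,0]>3)&(h[...,0]<22)&(h[...,1]>130)
def dark(im,th):return im.max(2)<th
for nm,ut,us in(("long",(440,255),(390,180)),("short",(300,240),(345,235))):
    M={"top":blob(orange(t),ut),"scene":blob(orange(s),us)}
    M={k:cv2.morphologyEx(m.astype(np.uint8),cv2.MORPH_CLOSE,np.ones((9,9))).astype(float) for k,m in M.items()}
    b=back("top",{"long":(453,249),"short":(312,247)}[nm],.08)
    f=lambda p:box([p[0],p[1],.042],p[2],[.07,.15,.084])
    for k in(["top"],["scene"],["top","scene"]):
        r=fit({q:M[q] for q in k},f,[b[0],b[1],{"long":.2,"short":0}[nm]],[.01,.01,.15]);print(nm,k,[int(M[q].sum()) for q in k],np.round(r[0],4),round(r[1],3))
    if nm=="long":
        c=np.array([r[0][0],r[0][1],.084]);d=np.array([-np.sin(r[0][2]),np.cos(r[0][2]),0])*.059
        print("slot ends px top",proj("top",[c+d,c-d]).round(1).tolist())
for th in(35,42,50):
    M={"top":blob(dark(t,th),(182,239)),"scene":blob(dark(s,th+15),(282,290))}
    M={k:cv2.morphologyEx(m.astype(np.uint8),cv2.MORPH_OPEN,np.ones((3,3))).astype(float) for k,m in M.items()}
    b=back("top",(182,239),.115)
    f=lambda p:box([p[0],p[1],p[3]],p[2],[.022,.12,.03])
    r=fit(M,f,[b[0],b[1],-.3,.108],[.01,.01,.15,.01]);print("handle",th,[int(m.sum()) for m in M.values()],np.round(r[0],4),round(r[1],3))
for nm,uv,z in(("shaker",(262,243),.08),("glass",(382,245),.072),("gl",(270,166),.124),("gd",(309,166),.124),("bottle",(366,157),.2)):print(nm,back("top",uv,z).round(3))
E
```

```text
Traceback (most recent call last):
  File "h.py", line 16, in blob
    v=np.bincount(w[w>0]).argmax();return (l==v)
ValueError: attempt to get argmax of an empty sequence
```

Run:
```python
import cv2
t=cv2.imread("pics/top0.png");s=cv2.imread("pics/scene0.png")
for im,u,v in((t,440,255),(t,300,240),(s,390,180),(s,345,235),(s,398,172),(s,382,172),(t,182,239),(t,190,262),(s,282,290),(t,150,230)):
    print(u,v,im[v,u],cv2.cvtColor(im,cv2.COLOR_BGR2HSV)[v,u])
```

```text
440 255 [29 56 86] [ 14 169  86]
300 240 [ 45  82 128] [ 13 165 128]
390 180 [ 56  76 100] [ 14 112 100]
345 235 [ 90 146 206] [ 14 144 206]
398 172 [ 80 111 151] [ 13 120 151]
382 172 [ 87 134 189] [ 14 138 189]
182 239 [26 26 27] [ 0  9 27]
190 262 [34 35 38] [ 8 27 38]
282 290 [52 50 52] [150  10  52]
150 230 [62 63 66] [ 8 15 66]
```

```bash
cat > m.py <<'E'
from h import *
t=cv2.imread("pics/top0.png");s=cv2.imread("pics/scene0.png")
def orange(im):
    h=cv2.cvtColor(im,cv2.COLOR_BGR2HSV);return (h[...,0]>3)&(h[...,0]<22)&(h[...,1]>85)
def dark(im,th):return im.max(2)<th
for nm,ut,us in(("long",(440,255),(390,180)),("short",(300,240),(345,235))):
    M={"top":blob(orange(t),ut),"scene":blob(orange(s),us)}
    M={k:cv2.morphologyEx(m.astype(np.uint8),cv2.MORPH_CLOSE,np.ones((9,9))).astype(float) for k,m in M.items()}
    b=back("top",{"long":(453,249),"short":(312,247)}[nm],.08)
    f=lambda p:box([p[0],p[1],.042],p[2],[.07,.15,.084])
    for k in(["top"],["scene"],["top","scene"]):
        r=fit({q:M[q] for q in k},f,[b[0],b[1],{"long":.2,"short":0}[nm]],[.01,.01,.15]);print(nm,k,[int(M[q].sum()) for q in k],np.round(r[0],4),round(r[1],3))
    if nm=="long":
        c=np.array([r[0][0],r[0][1],.084]);d=np.array([-np.sin(r[0][2]),np.cos(r[0][2]),0])*.059
        print("slot ends px top",proj("top",[c+d,c-d]).round(1).tolist())
for th in(31,34,42):
    M={"top":blob(dark(t,th),(182,239)),"scene":blob(dark(s,th+30),(282,290))}
    M={k:cv2.morphologyEx(m.astype(np.uint8),cv2.MORPH_OPEN,np.ones((3,3))).astype(float) for k,m in M.items()}
    b=back("top",(182,239),.115)
    f=lambda p:box([p[0],p[1],p[3]],p[2],[.022,.12,.03])
    r=fit(M,f,[b[0],b[1],-.3,.108],[.01,.01,.15,.01]);print("handle",th,[int(m.sum()) for m in M.values()],np.round(r[0],4),round(r[1],3))
for nm,uv,z in(("shaker",(262,243),.08),("glass",(382,245),.072),("gl",(270,166),.124),("gd",(309,166),.124),("bottle",(366,157),.2)):print(nm,back("top",uv,z).round(3))
E
python3 m.py
```

```text
long ['top'] [1812] [ 0.4804 -0.3495  0.2761] 0.034
long ['scene'] [792] [ 0.4805 -0.3558  0.2845] 0.079
long ['top', 'scene'] [1812, 792] [ 0.4799 -0.3502  0.2854] 0.131
slot ends px top [[432.6, 254.1], [476.0, 243.3]]
short ['top'] [1738] [0.4711 0.0218 0.0115] 0.028
short ['scene'] [1618] [0.4698 0.0179 0.0253] 0.089
short ['top', 'scene'] [1738, 1618] [0.4704 0.0213 0.0179] 0.141
handle 31 [244, 623] [ 0.4687  0.3485 -0.3272  0.1045] 1.361
handle 34 [338, 638] [ 0.4696  0.351  -0.3289  0.1089] 0.837
handle 42 [408, 697] [ 0.4692  0.3482 -0.3314  0.1064] 0.469
shaker [0.472 0.15  0.08 ]
glass [ 0.482 -0.164  0.072]
gl [0.669 0.138 0.124]
gd [0.674 0.037 0.124]
bottle [ 0.68  -0.103  0.2  ]
```

```bash
cat > g.py <<'E'
import sys,numpy as np
from scipy.spatial.transform import Rotation as Ro
from station import manip
def plan(p,ang):
    "ang: world heading of tool y (mod pi); prints the move in tool axes and units"
    s=manip.sense();R=Ro.from_rotvec(s["ee_rot"]);best=None
    for a in(ang,ang+np.pi):
        y=np.array([np.cos(a),np.sin(a),0]);z=np.array([0,0,-1.]);T=Ro.from_matrix(np.column_stack([np.cross(y,z),y,z]))
        d=(R.inv()*T).as_rotvec()
        print("turn",np.round(d/np.radians(120),3),"q6",round(s["q"][5],2))
    t=R.inv().apply(np.array(p)-s["eef_pos"])/.1
    print("t",s["time_s"],"shift",t.round(3),"pos",s["eef_pos"].round(4),"y",R.as_matrix()[:,1].round(3),"x",R.as_matrix()[:,0].round(3),"F",s["ft_force"].round(1),"w",round(s["grip_width"],4),s["gripper_force"])
if __name__=="__main__":v=list(map(float,sys.argv[1:]));plan(v[:3],v[3])
E
python3 g.py 0.45 -0.2 0.26 -0.331
```

```text
turn [ 0.000e+00 -1.000e-03  1.041e+00] q6 -0.26
turn [ 0.001  0.    -0.459] q6 -0.26
t 0.1 shift [-3.775  3.085 -0.071] pos [ 0.1719 -0.6004  0.2524] y [-0.275  0.961  0.002] x [-0.961 -0.275  0.   ] F [-0.2  0.4 -0.1] w 0.0856 0.0
```

Request:
{"method": "apply_moves", "body": {
  "turn": [
    [0, 0, 0],
    [0, 0, 0],
    [0, 0, 0],
    [0, 0, 0],
    [0, 0, 0],
    [0, 0, 0],
    [0, 0, 0],
    [0, 0, 0]
  ],
  "translation": [
    [-0.12, 0.1, 0],
    [-0.25, 0.2, 0],
    [-0.37, 0.3, 0],
    [-0.5, 0.4, 0],
    [-0.62, 0.5, 0],
    [-0.75, 0.6, 0],
    [-0.87, 0.7, 0],
    [-1, 0.8, 0]
  ],
  "gripper": [1, 1, 1, 1, 1, 1, 1, 1]
}}

```text
time_s: 1.1
eef_pos: [0.2467, -0.4956, 0.2534]
ee_rot: [-0.436, 3.111, -0.0]
ft_force: [-0.1, -1.2, 0.7]
grip_width: 0.0856
gripper_force: 0.0
```

Request:
{"method": "apply_moves", "body": {
  "turn": [
    [0, 0, 0],
    [0, 0, 0],
    [0, 0, 0],
    [0, 0, 0],
    [0, 0, 0],
    [0, 0, 0],
    [0, 0, 0],
    [0, 0, 0]
  ],
  "translation": [
    [-0.12, 0.1, 0],
    [-0.25, 0.2, 0],
    [-0.37, 0.3, 0],
    [-0.5, 0.4, 0],
    [-0.62, 0.5, 0],
    [-0.75, 0.6, 0],
    [-0.87, 0.7, 0],
    [-1, 0.8, 0]
  ],
  "gripper": [1, 1, 1, 1, 1, 1, 1, 1]
}}

```text
time_s: 2.1
eef_pos: [0.3209, -0.3911, 0.2533]
ee_rot: [-0.437, 3.111, -0.0]
ft_force: [0.9, 0.8, 0.5]
grip_width: 0.0852
gripper_force: 0.0
```

Request:
{"method": "apply_moves", "body": {
  "turn": [
    [0, 0, -0.03],
    [0, 0, -0.06],
    [0, 0, -0.09],
    [0, 0, -0.12],
    [0, 0, -0.15],
    [0, 0, -0.18],
    [0, 0, -0.21],
    [0, 0, -0.24]
  ],
  "translation": [
    [-0.12, 0.12, 0],
    [-0.25, 0.25, 0],
    [-0.37, 0.37, 0],
    [-0.5, 0.5, 0],
    [-0.62, 0.62, 0],
    [-0.75, 0.75, 0],
    [-0.87, 0.87, 0],
    [-1, 1, 0]
  ],
  "gripper": [1, 1, 1, 1, 1, 1, 1, 1]
}}

```text
time_s: 3.1
eef_pos: [0.3894, -0.2674, 0.2533]
ee_rot: [-1.203, 2.902, -0.0]
ft_force: [0.5, 0.1, -0.4]
grip_width: 0.0854
gripper_force: 0.0
```

```bash
python3 g.py 0.469 0.348 0.22 -0.331
```

```text
turn [-0.     0.     1.283] q6 -0.53
turn [-0.    -0.    -0.217] q6 -0.53
t 3.1 shift [-4.915  3.787  0.333] pos [ 0.3894 -0.2674  0.2533] y [-0.707  0.707 -0.   ] x [-0.707 -0.707 -0.   ] F [ 0.5  0.1 -0.4] w 0.0854 0.0
```

Request:
{"method": "apply_moves", "body": {
  "turn": [
    [0, 0, 0],
    [0, 0, 0],
    [0, 0, 0],
    [0, 0, 0],
    [0, 0, 0],
    [0, 0, 0],
    [0, 0, 0],
    [0, 0, 0]
  ],
  "translation": [
    [-0.12, 0.1, 0],
    [-0.25, 0.19, 0],
    [-0.37, 0.29, 0],
    [-0.5, 0.38, 0],
    [-0.62, 0.48, 0],
    [-0.75, 0.57, 0],
    [-0.87, 0.67, 0],
    [-1, 0.76, 0]
  ],
  "gripper": [1, 1, 1, 1, 1, 1, 1, 1]
}}

```text
time_s: 4.1
eef_pos: [0.4061, -0.143, 0.2534]
ee_rot: [-1.196, 2.905, -0.0]
ft_force: [-0.2, 0.1, -0.6]
grip_width: 0.0854
gripper_force: 0.0
```

Request:
{"method": "apply_moves", "body": {
  "turn": [
    [0, 0, 0],
    [0, 0, 0],
    [0, 0, 0],
    [0, 0, 0],
    [0, 0, 0],
    [0, 0, 0],
    [0, 0, 0],
    [0, 0, 0]
  ],
  "translation": [
    [-0.12, 0.1, 0],
    [-0.25, 0.19, 0],
    [-0.37, 0.29, 0],
    [-0.5, 0.38, 0],
    [-0.62, 0.48, 0],
    [-0.75, 0.57, 0],
    [-0.87, 0.67, 0],
    [-1, 0.76, 0]
  ],
  "gripper": [1, 1, 1, 1, 1, 1, 1, 1]
}}

```text
time_s: 5.1
eef_pos: [0.4239, -0.0185, 0.2534]
ee_rot: [-1.197, 2.905, -0.0]
ft_force: [0.3, 0.3, -0.0]
grip_width: 0.0855
gripper_force: 0.0
```

Request:
{"method": "apply_moves", "body": {
  "turn": [
    [0, 0, 0],
    [0, 0, 0],
    [0, 0, 0],
    [0, 0, 0],
    [0, 0, 0],
    [0, 0, 0],
    [0, 0, 0],
    [0, 0, 0]
  ],
  "translation": [
    [-0.12, 0.1, 0],
    [-0.25, 0.19, 0],
    [-0.37, 0.29, 0],
    [-0.5, 0.38, 0],
    [-0.62, 0.48, 0],
    [-0.75, 0.57, 0],
    [-0.87, 0.67, 0],
    [-1, 0.76, 0]
  ],
  "gripper": [1, 1, 1, 1, 1, 1, 1, 1]
}}

```text
time_s: 6.1
eef_pos: [0.4414, 0.1059, 0.2533]
ee_rot: [1.197, -2.905, -0.0]
ft_force: [1.8, -0.1, 0.2]
grip_width: 0.0856
gripper_force: 0.0
```

Request:
{"method": "apply_moves", "body": {
  "turn": [
    [0, 0, -0.02],
    [0, 0, -0.05],
    [0, 0, -0.08],
    [0, 0, -0.11],
    [0, 0, -0.14],
    [0, 0, -0.17],
    [0, 0, -0.19],
    [0, 0, -0.217]
  ],
  "translation": [
    [-0.12, 0.1, 0],
    [-0.25, 0.19, 0],
    [-0.37, 0.29, 0],
    [-0.5, 0.38, 0],
    [-0.62, 0.48, 0],
    [-0.75, 0.57, 0],
    [-0.87, 0.67, 0],
    [-1, 0.76, 0]
  ],
  "gripper": [1, 1, 1, 1, 1, 1, 1, 1]
}}

```text
time_s: 7.1
eef_pos: [0.4587, 0.2303, 0.2533]
ee_rot: [1.824, -2.558, -0.0]
ft_force: [0.6, -0.5, -0.0]
grip_width: 0.0855
gripper_force: 0.0
```

```bash
python3 g.py 0.469 0.348 0.16 -0.331
```

```text
turn [-0.  -0.   1.5] q6 -1.11
turn [ 0. -0. -0.] q6 -1.11
t 7.1 shift [-1.147  0.286  0.932] pos [0.4587 0.2303 0.2533] y [-0.945  0.326  0.   ] x [-0.326 -0.945  0.   ] F [ 0.6 -0.5 -0. ] w 0.0855 0.0
```

Request:
{"method": "apply_moves", "body": {
  "turn": [
    [0, 0, 0],
    [0, 0, 0],
    [0, 0, 0],
    [0, 0, 0],
    [0, 0, 0],
    [0, 0, 0],
    [0, 0, 0],
    [0, 0, 0]
  ],
  "translation": [
    [-0.12, 0.04, 0],
    [-0.25, 0.08, 0.05],
    [-0.4, 0.12, 0.1],
    [-0.55, 0.16, 0.2],
    [-0.7, 0.2, 0.3],
    [-0.85, 0.25, 0.4],
    [-1, 0.28, 0.5],
    [-1, 0.286, 0.6]
  ],
  "gripper": [1, 1, 1, 1, 1, 1, 1, 1]
}}

```text
time_s: 8.1
eef_pos: [0.4647, 0.3342, 0.1923]
ee_rot: [1.821, -2.559, 0.0]
ft_force: [0.2, 1.1, -0.3]
grip_width: 0.0855
gripper_force: 0.0
```

```bash
python3 g.py 0.469 0.348 0.112 -0.331
python3 - <<'E'
from h import *
import cv2
a=manip.get_image("scene")[:,:,::-1];b=manip.get_image("top")[:,:,::-1]
f=lambda im,x,y,w,h,k:cv2.resize(im[y:y+h,x:x+w],None,fx=k,fy=k,interpolation=cv2.INTER_CUBIC)
cv2.imwrite("pics/pre.png",np.hstack([f(a,210,220,130,140,3),f(b,130,180,130,140,3)]))
E
```

```text
turn [-0.    -0.     1.499] q6 -1.24
turn [ 0.    -0.    -0.001] q6 -1.24
t 8.1 shift [-0.145  0.004  0.803] pos [0.4647 0.3342 0.1923] y [-0.945  0.328  0.   ] x [-0.328 -0.945  0.   ] F [ 0.2  1.1 -0.3] w 0.0855 0.0
```

View pics/pre.png

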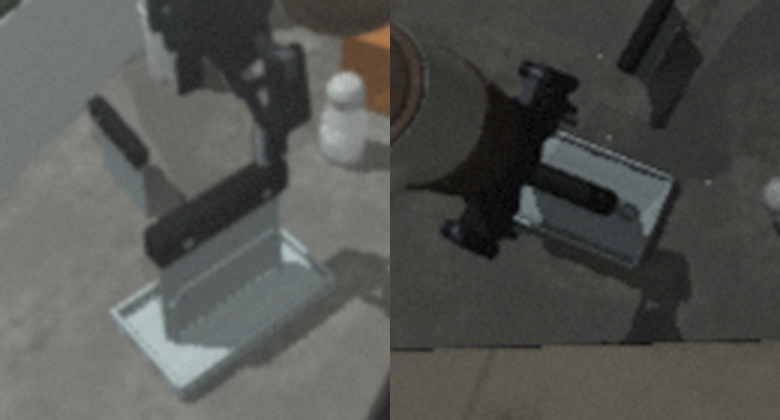

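The picture shows the open fingers straddling the handle line in the tray (crop fingers at (545,85) and (470,240)). The small scraper at crop (650,40) is clear of the gripper. I'll descend and grip.

Request:
{"method": "apply_moves", "body": {
  "turn": [
    [0, 0, 0],
    [0, 0, 0],
    [0, 0, 0],
    [0, 0, 0],
    [0, 0, 0],
    [0, 0, 0],
    [0, 0, 0],
    [0, 0, 0]
  ],
  "translation": [
    [-0.1, 0, 0.1],
    [-0.145, 0, 0.25],
    [-0.145, 0, 0.4],
    [-0.145, 0, 0.55],
    [-0.145, 0, 0.7],
    [-0.145, 0, 0.78],
    [-0.145, 0, 0.8],
    [-0.145, 0, 0.8]
  ],
  "gripper": [1, 1, 1, 1, 1, 1, 1, 1]
}}

```text
time_s: 9.2
eef_pos: [0.4695, 0.347, 0.1136]
ee_rot: [-1.82, 2.56, 0.0]
ft_force: [-0.1, 0.3, 0.9]
grip_width: 0.0852
gripper_force: 0.0
```

Request:
{"method": "apply_moves", "body": {
  "turn": [
    [0, 0, 0],
    [0, 0, 0],
    [0, 0, 0],
    [0, 0, 0],
    [0, 0, 0],
    [0, 0, 0],
    [0, 0, 0],
    [0, 0, 0]
  ],
  "translation": [
    [0, 0, 0],
    [0, 0, 0],
    [0, 0, 0],
    [0, 0, 0],
    [0, 0, 0],
    [0, 0, 0],
    [0, 0, 0],
    [0, 0, 0]
  ],
  "gripper": [0.6, 0.4, 0.2, 0, 0, 0, 0, 0],
  "squeeze": 60
}}

```text
time_s: 10.2
eef_pos: [0.4685, 0.3471, 0.1138]
ee_rot: [1.82, -2.56, -0.002]
ft_force: [-5.0, 1.7, 4.9]
grip_width: 0.0216
gripper_force: 58.9
```

Request:
{"method": "apply_moves", "body": {
  "turn": [
    [0, 0, 0],
    [0, 0, 0],
    [0, 0, 0],
    [0, 0, 0],
    [0, 0, 0],
    [0, 0, 0],
    [0, 0, 0],
    [0, 0, 0]
  ],
  "translation": [
    [0, 0, -0.08],
    [0, 0, -0.2],
    [0, 0, -0.32],
    [0, 0, -0.45],
    [0, 0, -0.58],
    [0, 0, -0.72, 0],
    [0, 0, -0.86],
    [0, 0, -1]
  ],
  "gripper": [0, 0, 0, 0, 0, 0, 0, 0]
}}

```text
invalid input
```

```bash
python3 g.py 0.48 -0.35 0.26 0.28
python3 - <<'E'
from h import *
a=manip.get_image("scene")[:,:,::-1];b=manip.get_image("top")[:,:,::-1]
cv2.imwrite("pics/s1.png",a)
f=lambda im,x,y,w,h,k:cv2.resize(im[y:y+h,x:x+w],None,fx=k,fy=k,interpolation=cv2.INTER_CUBIC)
cv2.imwrite("pics/lift.png",np.hstack([f(a,210,180,130,140,3),f(b,130,180,130,140,3)]))
E
```

```text
turn [ 0.000e+00 -1.000e-03  1.206e+00] q6 -1.25
turn [ 0.001  0.    -0.294] q6 -1.25
t 10.2 shift [ 6.546 -2.397 -1.465] pos [0.4685 0.3471 0.1138] y [-0.944  0.329  0.001] x [-0.329 -0.944 -0.   ] F [-5.   1.7  4.9] w 0.0216 58.94559681415558
```

View pics/lift.png

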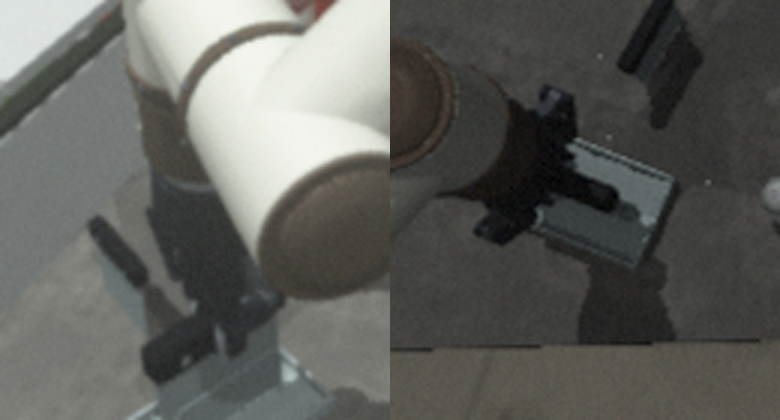

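The call was refused because of a mistyped row, so nothing has moved. The picture shows the fingers closed on the handle in the rest. I'll lift again.

Request:
{"method": "apply_moves", "body": {
  "turn": [
    [0, 0, 0],
    [0, 0, 0],
    [0, 0, 0],
    [0, 0, 0],
    [0, 0, 0],
    [0, 0, 0],
    [0, 0, 0],
    [0, 0, 0]
  ],
  "translation": [
    [0, 0, -0.08],
    [0, 0, -0.2],
    [0, 0, -0.32],
    [0, 0, -0.45],
    [0, 0, -0.58],
    [0, 0, -0.72],
    [0, 0, -0.86],
    [0, 0, -1]
  ],
  "gripper": [0, 0, 0, 0, 0, 0, 0, 0]
}}

```text
time_s: 11.3
eef_pos: [0.4695, 0.3468, 0.2145]
ee_rot: [-1.82, 2.56, 0.0]
ft_force: [0.1, 0.3, -2.6]
grip_width: 0.0217
gripper_force: 58.5
```

Request:
{"method": "apply_moves", "body": {
  "turn": [
    [0, 0, -0.01],
    [0, 0, -0.03],
    [0, 0, -0.06],
    [0, 0, -0.09],
    [0, 0, -0.11],
    [0, 0, -0.13],
    [0, 0, -0.15],
    [0, 0, -0.15]
  ],
  "translation": [
    [0, 0, -0.12],
    [0.05, 0, -0.25],
    [0.1, 0, -0.4],
    [0.2, -0.05, -0.5],
    [0.3, -0.1, -0.6],
    [0.4, -0.15, -0.6],
    [0.5, -0.2, -0.6],
    [0.6, -0.24, -0.6]
  ],
  "gripper": [0, 0, 0, 0, 0, 0, 0, 0]
}}

```text
time_s: 12.3
eef_pos: [0.4723, 0.2817, 0.2736]
ee_rot: [2.198, -2.244, -0.0]
ft_force: [0.5, -0.7, -2.1]
grip_width: 0.0217
gripper_force: 58.5
```

```bash
python3 g.py 0.48 -0.35 0.27 0.28
```

```text
turn [ 0.    -0.     1.356] q6 -0.85
turn [ 0.     0.    -0.144] q6 -0.85
t 12.3 shift [ 6.314 -0.208  0.035] pos [0.4723 0.2817 0.2736] y [-1.     0.021  0.   ] x [-0.021 -1.    -0.   ] F [ 0.5 -0.7 -2.1] w 0.0217 58.51890742778778
```

Request:
{"method": "apply_moves", "body": {
  "turn": [
    [0, 0, 0],
    [0, 0, 0],
    [0, 0, 0],
    [0, 0, 0],
    [0, 0, 0],
    [0, 0, 0],
    [0, 0, 0],
    [0, 0, 0]
  ],
  "translation": [
    [0.12, 0, 0],
    [0.25, -0.01, 0],
    [0.37, -0.01, 0],
    [0.5, -0.02, 0],
    [0.62, -0.02, 0],
    [0.75, -0.03, 0],
    [0.87, -0.03, 0],
    [1, -0.03, 0]
  ],
  "gripper": [0, 0, 0, 0, 0, 0, 0, 0]
}}

```text
time_s: 13.3
eef_pos: [0.4732, 0.1813, 0.2733]
ee_rot: [-2.198, 2.244, 0.0]
ft_force: [0.0, 0.7, -3.0]
grip_width: 0.0212
gripper_force: 58.5
```

Request:
{"method": "apply_moves", "body": {
  "turn": [
    [0, 0, 0],
    [0, 0, 0],
    [0, 0, 0],
    [0, 0, 0],
    [0, 0, 0],
    [0, 0, 0],
    [0, 0, 0],
    [0, 0, 0]
  ],
  "translation": [
    [0.12, 0, 0],
    [0.25, -0.01, 0],
    [0.37, -0.01, 0],
    [0.5, -0.02, 0],
    [0.62, -0.02, 0],
    [0.75, -0.03, 0],
    [0.87, -0.03, 0],
    [1, -0.03, 0]
  ],
  "gripper": [0, 0, 0, 0, 0, 0, 0, 0]
}}

```text
time_s: 14.3
eef_pos: [0.4741, 0.0813, 0.2733]
ee_rot: [2.198, -2.244, -0.0]
ft_force: [0.3, 0.3, -2.0]
grip_width: 0.0213
gripper_force: 58.5
```

Request:
{"method": "apply_moves", "body": {
  "turn": [
    [0, 0, 0],
    [0, 0, 0],
    [0, 0, 0],
    [0, 0, 0],
    [0, 0, 0],
    [0, 0, 0],
    [0, 0, 0],
    [0, 0, 0]
  ],
  "translation": [
    [0.12, 0, 0],
    [0.25, -0.01, 0],
    [0.37, -0.01, 0],
    [0.5, -0.02, 0],
    [0.62, -0.02, 0],
    [0.75, -0.03, 0],
    [0.87, -0.03, 0],
    [1, -0.03, 0]
  ],
  "gripper": [0, 0, 0, 0, 0, 0, 0, 0]
}}

```text
time_s: 15.3
eef_pos: [0.4751, -0.0187, 0.2733]
ee_rot: [2.198, -2.244, -0.0]
ft_force: [-0.8, -0.8, -2.4]
grip_width: 0.0214
gripper_force: 58.5
```

Request:
{"method": "apply_moves", "body": {
  "turn": [
    [0, 0, 0],
    [0, 0, 0],
    [0, 0, 0],
    [0, 0, 0],
    [0, 0, 0],
    [0, 0, 0],
    [0, 0, 0],
    [0, 0, 0]
  ],
  "translation": [
    [0.12, 0, 0],
    [0.25, -0.01, 0],
    [0.37, -0.01, 0],
    [0.5, -0.02, 0],
    [0.62, -0.02, 0],
    [0.75, -0.03, 0],
    [0.87, -0.03, 0],
    [1, -0.03, 0]
  ],
  "gripper": [0, 0, 0, 0, 0, 0, 0, 0]
}}

```text
time_s: 16.3
eef_pos: [0.476, -0.1188, 0.2733]
ee_rot: [2.198, -2.244, -0.0]
ft_force: [0.8, -0.5, -2.5]
grip_width: 0.0214
gripper_force: 58.5
```

Request:
{"method": "apply_moves", "body": {
  "turn": [
    [0, 0, 0],
    [0, 0, 0],
    [0, 0, 0],
    [0, 0, 0],
    [0, 0, 0],
    [0, 0, 0],
    [0, 0, 0],
    [0, 0, 0]
  ],
  "translation": [
    [0.12, 0, 0],
    [0.25, -0.01, 0],
    [0.37, -0.01, 0],
    [0.5, -0.02, 0],
    [0.62, -0.02, 0],
    [0.75, -0.03, 0],
    [0.87, -0.03, 0],
    [1, -0.03, 0]
  ],
  "gripper": [0, 0, 0, 0, 0, 0, 0, 0]
}}

```text
time_s: 17.3
eef_pos: [0.4769, -0.2188, 0.2733]
ee_rot: [2.198, -2.244, -0.0]
ft_force: [-0.1, 0.1, -1.7]
grip_width: 0.0212
gripper_force: 58.5
```

Request:
{"method": "apply_moves", "body": {
  "turn": [
    [0, 0, -0.02],
    [0, 0, -0.04],
    [0, 0, -0.06],
    [0, 0, -0.08],
    [0, 0, -0.1],
    [0, 0, -0.12],
    [0, 0, -0.144],
    [0, 0, -0.144]
  ],
  "translation": [
    [0.12, 0, 0],
    [0.25, -0.01, 0],
    [0.37, -0.01, 0],
    [0.5, -0.02, 0],
    [0.65, -0.02, 0.1],
    [0.8, -0.03, 0.2],
    [0.95, -0.03, 0.3],
    [1, -0.03, 0.3]
  ],
  "gripper": [0, 0, 0, 0, 0, 0, 0, 0]
}}

```text
time_s: 18.3
eef_pos: [0.4772, -0.3189, 0.2422]
ee_rot: [2.508, -1.89, -0.004]
ft_force: [-0.1, 0.6, -3.2]
grip_width: 0.0217
gripper_force: 59.5
```

```bash
python3 g.py 0.48 -0.35 0.22 0.28;python3 - <<'E'
from h import *
a=manip.get_image("scene")[:,:,::-1];b=manip.get_image("top")[:,:,::-1]
cv2.imwrite("pics/s2.png",a);cv2.imwrite("pics/t2.png",b)
f=lambda im,x,y,w,h,k:cv2.resize(im[y:y+h,x:x+w],None,fx=k,fy=k,interpolation=cv2.INTER_CUBIC)
cv2.imwrite("pics/over.png",np.hstack([f(a,330,100,100,120,4),f(b,410,170,100,120,4)]))
E
```

```text
turn [ 1.0e-03 -1.0e-03  1.5e+00] q6 0.59
turn [ 0.001  0.001 -0.   ] q6 0.59
t 18.3 shift [0.307 0.059 0.222] pos [ 0.4772 -0.3189  0.2422] y [-0.961 -0.276  0.002] x [ 0.276 -0.961 -0.001] F [-0.1  0.6 -3.2] w 0.0217 59.48481559753418
```

View pics/over.png

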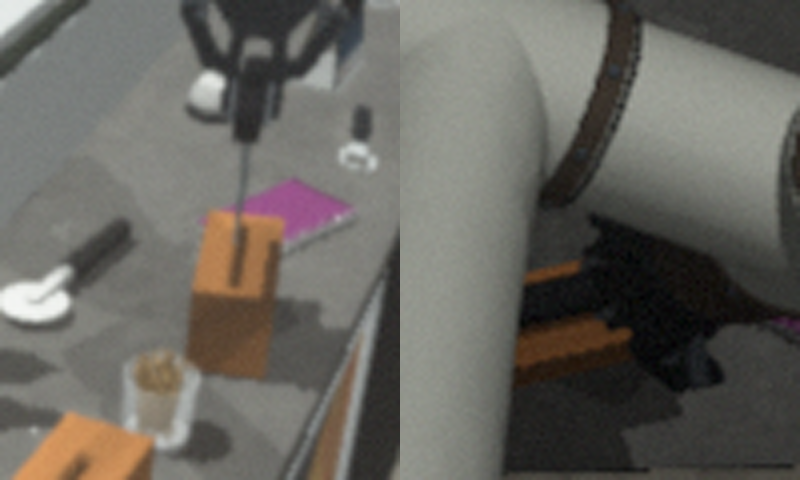

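The scene crop shows the blade edge-on above the long slot, with its lower end at about px (389,155). I'll check it for tilt and lateral offset.

Run:
```python
from h import *
s=manip.sense();p=s["eef_pos"];y=.284;d=np.array([-np.sin(y),np.cos(y),0])
for k in(0,.055,-.055):
    print(k,proj("scene",[p+d*k+[0,0,z-p[2]] for z in(p[2]-.02,p[2]-.05,p[2]-.108)]).round(1).tolist())
c=np.array([.48,-.35,.084]);print("slot",proj("scene",[c+d*.059,c-d*.059]).round(1).tolist())
im=cv2.imread("pics/s2.png")
f=im[125:185,370:412];cv2.imwrite("pics/z.png",cv2.resize(f,None,fx=10,fy=10,interpolation=cv2.INTER_CUBIC))
```

```text
0 [[391.4, 129.1], [390.3, 137.6], [388.3, 153.2]]
0.055 [[390.1, 136.2], [389.0, 144.8], [387.0, 160.8]]
-0.055 [[392.5, 122.6], [391.5, 130.8], [389.5, 146.1]]
slot [[387.9, 170.7], [390.4, 154.9]]
```

View pics/z.png

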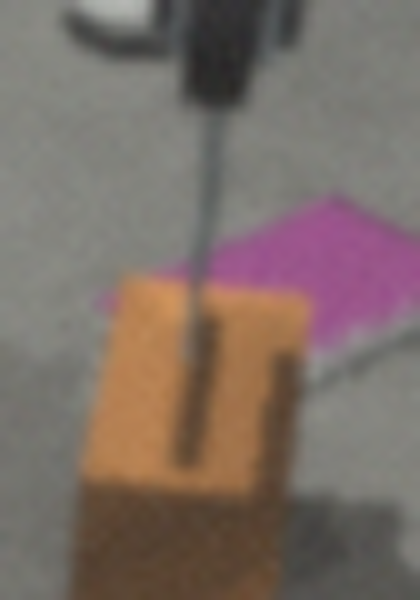

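Request:
{"method": "apply_moves", "body": {
  "turn": [
    [0, 0, 0],
    [0, 0, 0],
    [0, 0, 0],
    [0, 0, 0],
    [0, 0, 0],
    [0, 0, 0],
    [0, 0, 0],
    [0, 0, 0]
  ],
  "translation": [
    [0.08, 0.02, 0.03],
    [0.16, 0.04, 0.08],
    [0.24, 0.06, 0.14],
    [0.31, 0.06, 0.2],
    [0.31, 0.06, 0.27],
    [0.31, 0.06, 0.33],
    [0.31, 0.06, 0.37],
    [0.31, 0.06, 0.37]
  ],
  "gripper": [0, 0, 0, 0, 0, 0, 0, 0]
}}

```text
time_s: 19.4
eef_pos: [0.4806, -0.3492, 0.206]
ee_rot: [2.511, -1.888, -0.001]
ft_force: [-0.9, -1.0, -2.4]
grip_width: 0.0209
gripper_force: 59.5
```

```bash
python3 g.py 0.48 -0.35 0.205 0.28
python3 - <<'E'
from h import *
im=np.mean([manip.get_image("scene").astype(float) for _ in range(6)],0)[:,:,::-1].astype(np.uint8);cv2.imwrite("pics/s3.png",im)
s=manip.sense();p=s["eef_pos"];y=.28;d=np.array([-np.sin(y),np.cos(y),0])
for k in(.055,-.055):
    print(k,proj("scene",[p+d*k+[0,0,z-p[2]] for z in(p[2]-.018,p[2]-.108)]).round(1).tolist())
cv2.imwrite("pics/z3.png",cv2.resize(im[125:185,370:412],None,fx=10,fy=10,interpolation=cv2.INTER_CUBIC))
E
```

```text
turn [-0.     0.    -1.499] q6 0.64
turn [0.    0.    0.001] q6 0.64
t 19.4 shift [0.006 0.008 0.01 ] pos [ 0.4806 -0.3492  0.206 ] y [-0.961 -0.277  0.001] x [ 0.277 -0.961 -0.   ] F [-0.9 -1.  -2.4] w 0.0209 59.492653012275696
0.055 [[391.3, 142.3], [388.1, 166.4]]
-0.055 [[393.6, 128.7], [390.6, 151.8]]
```

View pics/z3.png

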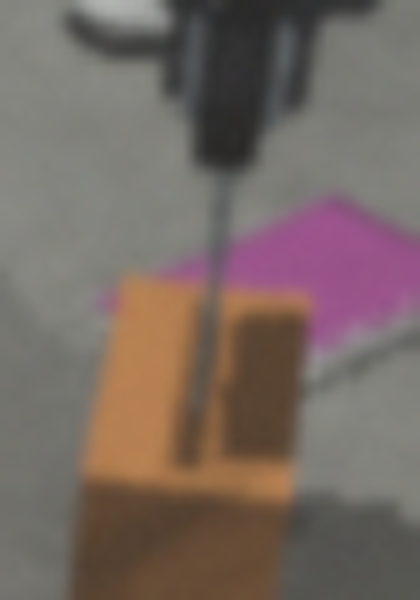

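The blade lies over the slot within about 1–2 mm across it. Its near corner projects to about zoom (193,445), and the slot's centre there is at 188. I'll descend with a small correction and check the force.

Request:
{"method": "apply_moves", "body": {
  "turn": [
    [0, 0, 0],
    [0, 0, 0],
    [0, 0, 0],
    [0, 0, 0],
    [0, 0, 0],
    [0, 0, 0],
    [0, 0, 0],
    [0, 0, 0]
  ],
  "translation": [
    [0, -0.01, 0.03],
    [0, -0.01, 0.07],
    [0, -0.01, 0.12],
    [0, -0.01, 0.17],
    [0, -0.01, 0.22],
    [0, -0.01, 0.26],
    [0, -0.01, 0.3],
    [0, -0.01, 0.3]
  ],
  "gripper": [0, 0, 0, 0, 0, 0, 0, 0]
}}

```text
time_s: 20.7
eef_pos: [0.4815, -0.3491, 0.1759]
ee_rot: [2.51, -1.889, -0.001]
ft_force: [-0.2, 0.1, -3.3]
grip_width: 0.0215
gripper_force: 59.5
```

Bottom edge is at about z 0.066, inside the mouth, with no contact force. I'll continue down.

Request:
{"method": "apply_moves", "body": {
  "turn": [
    [0, 0, 0],
    [0, 0, 0],
    [0, 0, 0],
    [0, 0, 0],
    [0, 0, 0],
    [0, 0, 0],
    [0, 0, 0],
    [0, 0, 0]
  ],
  "translation": [
    [0, 0, 0.05],
    [0, 0, 0.11],
    [0, 0, 0.18],
    [0, 0, 0.25],
    [0, 0, 0.32],
    [0, 0, 0.38],
    [0, 0, 0.43],
    [0, 0, 0.45]
  ],
  "gripper": [0, 0, 0, 0, 0, 0, 0, 0]
}}

```text
time_s: 21.7
eef_pos: [0.4815, -0.3492, 0.1309]
ee_rot: [2.51, -1.888, -0.001]
ft_force: [0.4, 0.6, -2.0]
grip_width: 0.0214
gripper_force: 59.5
```

Request:
{"method": "apply_moves", "body": {
  "turn": [
    [0, 0, 0],
    [0, 0, 0],
    [0, 0, 0],
    [0, 0, 0],
    [0, 0, 0],
    [0, 0, 0],
    [0, 0, 0],
    [0, 0, 0]
  ],
  "translation": [
    [0, 0, 0.02],
    [0, 0, 0.04],
    [0, 0, 0.055],
    [0, 0, 0.07],
    [0, 0, 0.08],
    [0, 0, 0.085],
    [0, 0, 0.085],
    [0, 0, 0.085]
  ],
  "gripper": [0, 0, 0, 0, 0, 0, 0, 0]
}}

```text
time_s: 22.7
eef_pos: [0.4817, -0.3492, 0.1229]
ee_rot: [-2.51, 1.889, -0.0]
ft_force: [-0.1, -0.3, -2.1]
grip_width: 0.0214
gripper_force: 59.5
```

No floor contact yet, so I'll go a little further.

Request:
{"method": "apply_moves", "body": {
  "turn": [
    [0, 0, 0],
    [0, 0, 0],
    [0, 0, 0],
    [0, 0, 0],
    [0, 0, 0],
    [0, 0, 0],
    [0, 0, 0],
    [0, 0, 0]
  ],
  "translation": [
    [0, 0, 0.005],
    [0, 0, 0.01],
    [0, 0, 0.015],
    [0, 0, 0.02],
    [0, 0, 0.02],
    [0, 0, 0.02],
    [0, 0, 0.02],
    [0, 0, 0.02]
  ],
  "gripper": [0, 0, 0, 0, 0, 0, 0, 0]
}}

```text
time_s: 23.7
eef_pos: [0.4817, -0.3492, 0.1208]
ee_rot: [2.511, -1.889, -0.0]
ft_force: [-0.1, 0.5, -2.9]
grip_width: 0.0217
gripper_force: 59.5
```

Request:
{"method": "apply_moves", "body": {
  "turn": [
    [0, 0, 0],
    [0, 0, 0],
    [0, 0, 0],
    [0, 0, 0],
    [0, 0, 0],
    [0, 0, 0],
    [0, 0, 0],
    [0, 0, 0]
  ],
  "translation": [
    [0, 0, 0.005],
    [0, 0, 0.01],
    [0, 0, 0.015],
    [0, 0, 0.02],
    [0, 0, 0.02],
    [0, 0, 0.02],
    [0, 0, 0.02],
    [0, 0, 0.02]
  ],
  "gripper": [0, 0, 0, 0, 0, 0, 0, 0]
}}

```text
time_s: 24.7
eef_pos: [0.4817, -0.3492, 0.1188]
ee_rot: [-2.51, 1.889, -0.0]
ft_force: [0.0, 0.5, -2.6]
grip_width: 0.0213
gripper_force: 59.5
```

Request:
{"method": "apply_moves", "body": {
  "turn": [
    [0, 0, 0],
    [0, 0, 0],
    [0, 0, 0],
    [0, 0, 0],
    [0, 0, 0],
    [0, 0, 0],
    [0, 0, 0],
    [0, 0, 0]
  ],
  "translation": [
    [0, 0, 0.005],
    [0, 0, 0.01],
    [0, 0, 0.015],
    [0, 0, 0.02],
    [0, 0, 0.025],
    [0, 0, 0.025],
    [0, 0, 0.025],
    [0, 0, 0.025]
  ],
  "gripper": [0, 0, 0, 0, 0, 0, 0, 0]
}}

```text
time_s: 25.7
eef_pos: [0.4818, -0.3493, 0.1179]
ee_rot: [2.511, -1.888, 0.001]
ft_force: [-2.3, 1.9, 6.7]
grip_width: 0.0213
gripper_force: 61.2
```

Contact on the slot floor: the force rose by about 9 N and the TCP stalled at 0.118. I'll release and retreat.

Request:
{"method": "apply_moves", "body": {
  "turn": [
    [0, 0, 0],
    [0, 0, 0],
    [0, 0, 0],
    [0, 0, 0],
    [0, 0, 0],
    [0, 0, 0],
    [0, 0, 0],
    [0, 0, 0]
  ],
  "translation": [
    [0, 0, -0.01],
    [0, 0, -0.01],
    [0, 0, -0.01],
    [0, 0, -0.01],
    [0, 0, -0.01],
    [0, 0, -0.01],
    [0, 0, -0.01],
    [0, 0, -0.01]
  ],
  "gripper": [0.3, 0.5, 0.7, 0.9, 0.9, 0.9, 0.9, 0.9]
}}

```text
time_s: 26.7
eef_pos: [0.4817, -0.3492, 0.1173]
ee_rot: [-2.511, 1.889, -0.0]
ft_force: [0.4, 0.8, 0.3]
grip_width: 0.0768
gripper_force: 0.0
```

Request:
{"method": "apply_moves", "body": {
  "turn": [
    [0, 0, 0],
    [0, 0, 0],
    [0, 0, 0],
    [0, 0, 0],
    [0, 0, 0],
    [0, 0, 0],
    [0, 0, 0],
    [0, 0, 0]
  ],
  "translation": [
    [0, 0, -0.08],
    [0, 0, -0.2],
    [0, 0, -0.35],
    [0, 0, -0.5],
    [0, 0, -0.65],
    [0, 0, -0.8],
    [0, 0, -0.95],
    [0, 0, -1]
  ],
  "gripper": [0.9, 0.9, 0.9, 0.9, 0.9, 0.9, 0.9, 0.9]
}}

```text
time_s: 27.7
eef_pos: [0.4821, -0.3495, 0.2188]
ee_rot: [-2.51, 1.888, -0.003]
ft_force: [-0.1, 0.8, -0.9]
grip_width: 0.0771
gripper_force: 0.0
```

Request:
{"method": "apply_moves", "body": {
  "turn": [
    [0, 0, 0],
    [0, 0, 0],
    [0, 0, 0],
    [0, 0, 0],
    [0, 0, 0],
    [0, 0, 0],
    [0, 0, 0],
    [0, 0, 0]
  ],
  "translation": [
    [0.1, 0, -0.1],
    [0.25, 0, -0.2],
    [0.4, 0, -0.3],
    [0.55, 0, -0.4],
    [0.7, 0, -0.4],
    [0.85, 0, -0.4],
    [1, 0, -0.4],
    [1, 0, -0.4]
  ],
  "gripper": [0.9, 0.9, 0.9, 0.9, 0.9, 0.9, 0.9, 0.9]
}}

```text
time_s: 28.7
eef_pos: [0.5094, -0.4462, 0.2562]
ee_rot: [2.509, -1.89, -0.002]
ft_force: [-0.3, 0.8, -0.4]
grip_width: 0.0766
gripper_force: 0.0
```

Run:
```python
from h import *
a=manip.get_image("scene")[:,:,::-1];b=manip.get_image("top")[:,:,::-1]
f=lambda im,x,y,w,h,k:cv2.resize(im[y:y+h,x:x+w],None,fx=k,fy=k,interpolation=cv2.INTER_CUBIC)
cv2.imwrite("pics/end.png",np.hstack([f(a,330,100,100,130,4),f(b,410,170,100,130,4)]))
y=.28;d=np.array([-np.sin(y),np.cos(y),0])
for z in(.102,.132): print(z,[proj("scene",[np.array([.481,-.35,z])+d*k]).round(1).tolist() for k in(.06,-.06)],[proj("top",[np.array([.481,-.35,z])+d*k]).round(1).tolist() for k in(.06,-.06)])
```

```text
0.102 [[[388.2, 166.1]], [[390.8, 150.3]]] [[[434.0, 252.9]], [[478.8, 242.0]]]
0.132 [[[389.2, 158.3]], [[391.8, 142.8]]] [[[437.2, 251.7]], [[483.2, 240.5]]]
```

View pics/end.png

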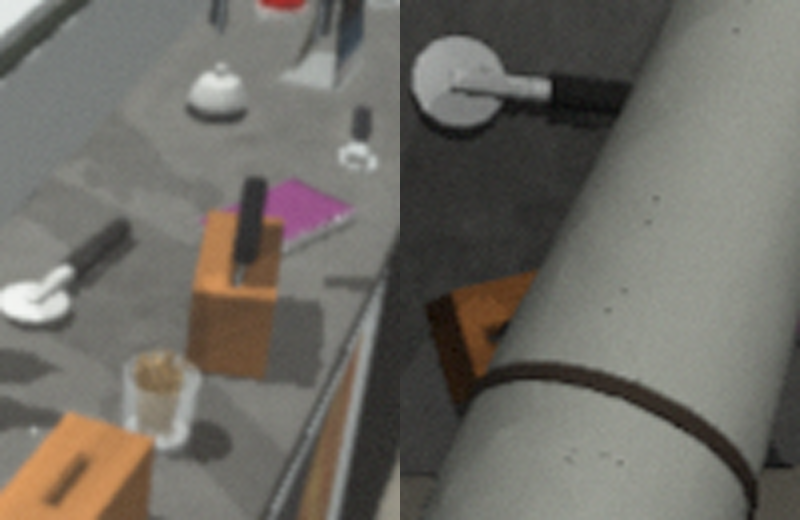

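The end picture shows the handle upright on the long block. The near handle end is at px (390,165), against 388,166 predicted for fully home. The floor contact height agrees, the glass is undisturbed and the arm is clear.

```bash
python3 -c "
from station import manip
print(manip.hand_in())"
```

```text
the job is handed in; nothing more can be done
None
```

The dough scraper is in the long-slot block, handle up and released, and the job is handed in; floor contact and the last picture suggest it is fully home, but no verdict came back.

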